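Load the core rinse rack and set the rinse-water valve

ROBOT

A 7-joint arm with a two-finger parallel gripper is mounted at the origin on the work surface. World frame = base frame: x ahead of the robot, y to its left, z up, the work surface at z = 0. Lengths are in m, angles in rad, forces in N, time in s.
With the tool pointing down it reaches from about 0.4 to 0.85 m from the base axis. Payload 10.4 kg.
Tool frame: the origin (TCP) lies between the finger pads, 19 mm behind the fingertips; this is the grasp point; z points along the fingers, y is the line along which they close (so a half turn about z gives the same grasp; the last joint's range is limited). The gripper opens to 85 mm and grips with 20 to 120 N. Pads are 22 mm wide; open, the fingers measure 114 mm over their backs; the gripper's body (76 mm by 85 mm) begins 54 mm behind the grasp point. The pads swing forward as they close: fully open they stand 13 mm farther back than shut.
Start: joints at [1.222, 0.332, -0.065, 1.46, 0.022, 1.35, -0.088], TCP at [0.2, -0.592, 0.25] pointing down, gripper open.
Joint ranges: [-2.6, 2.6], [-0.5, 2.12], [-1.47, 1.34], [0.16, 2.42], [-1.27, 4.41], [0.06, 2.06], [-2.6, 2.6]. Speed limits (rad/s): [2.22, 2.22, 2.79, 2.79, 3.14, 3.14, 3.14].

INTERFACE

Orientations are given as [roll, pitch, yaw] about the fixed x, y, z axes, in that order (R = Rz(yaw) Ry(pitch) Rx(roll)).
In Python, from bench import robot gives the robot as it stands. Calls block until the motion is done:
- robot.move_ptp(position, orientation): joint-space move of the TCP to a pose.
- robot.move_l(position, rotation=None, vel=0.15, threshold=None): straight line of the TCP; rotation=None keeps the orientation; vel is the mean speed in m/s. With threshold (N) it stops when the force on the tool has changed by that much, and returns True; else False.
- robot.set_joints(angles): joint-space move.
- robot.set_gripper(opening): opening from 0.0 (shut) to 1.0 (fully open); the grip force is fixed at half the most; returns when the fingers have stopped.
- robot.wait(seconds).
- robot.solve_ik(position, orientation): joint angles nearest the present ones, or None.
- robot.state(): the state.
- robot.grab_frame(name): name is "scene" or "top" or "wrist"; returns the picture (400x640x3 uint8, blue, green, red); there is no depth.
- robot.camera_params(name): a dict with "intrinsics" (3x3 intrinsics, pixels), "extrinsics" (4x4, takes a point from camera to world coordinates); the wrist camera has in their place "mount" (4x4, takes a point from camera to tool coordinates, whose origin is the TCP and whose axes are the flange's). Camera axes: x right, y up, looking along -z (the intrinsics and any distortion apply to the point x, -y, -z); pixel columns grow to the right and rows downward; lengths in m; the calibration is good to about 2 mm. The wrist camera is an equidistant fisheye: a pixel r from the principal point sees the ray r / f radians off the axis. A picture is of the moment at which its call begins: read the wrist's pose just before it. camera_params takes no time and is no camera call.
A pose or a line that the arm cannot do raises robot.IKError and nothing moves.
- robot.sign_off(): hands the job in; it is judged then, once.
The state is a dict: "time_s": time; "joints": joint angles; "joint_vel": joint speeds; "tau": joint torques, N m; "ee_pos": TCP position; "eef_rot": TCP orientation; "force": force on the tool from outside, world axes, zero at the start; "torque": the same for the moment, N m; "finger_gap": opening from 0.0 (shut) to 1.0 (fully open); "finger_force": force on a finger pad.
Only numpy, scipy, OpenCV 4.12 (cv2) and the standard library are available. Lean on these libraries where they do the work, as an engineer would, in place of code of your own. Each camera call takes 0.05 s, during which the arm holds its last target. There are 200 camera calls.

TASK

Lay the pink and the grey core slab flat in the blue-ribbed rinse rack, one lengthwise in each channel, setting them down gently and not letting them drop. Then set the rinse water: wind the red valve wheel clockwise (seen from above) until it stops, back it off exactly two full turns, and finish there still gripping the wheel's black handle, ready for the pump to come on. Leave the streak tile, scribe, mallet and core stub where they are.

Things in the scene. Friction and masses are not known exactly. Their poses are not given: they have to be found in the camera images.
- slab_pink: Loose pink granite core slab with flecks, a flat block 110 long (its x) x 46 wide (its y) x 22 thick (its z) mm, about 0.3 kg, lying flat on the counter. Origin: centre of its underside; z up.
- slab_grey: Loose dark grey dolerite core slab, same size and frame as the pink one: 110 (x) x 46 (y) x 22 (z) mm, about 0.3 kg, origin at the centre of its underside.
- station: Fixed rinse station: steel drain deck 230 (x) x 180 (y) mm, 30 mm above the counter, with the two channels along its x, and the valve on its +y side. Origin on the counter, z up; deck centre at y -85, valve stem at y +130 mm. A copper spray bar with nozzles, 21 mm thick, top 73 mm above the counter, runs along y at x +110 mm.
- channel_left (a point): Centre of the floor of the rack channel nearer the valve, 30 mm above the counter; x along the channel, z up. 144 mm long x 58 mm wide inside, walled all round by blue ribs 5 mm thick and only 7 mm high: a slab stands 15 mm proud of them, so grip it by the upper half and the fingers stay above the ribs. Stem axis of the valve 170 mm away on the +y side.
- channel_right (a point): Centre of the floor of the other rack channel, 90 mm from channel_left on its -y side; same channel, same size and axes.
- valve_wheel (a joint): Turn of the valve wheel about its upright stem, rad: 0 = shut against the stop, growing as it opens, anticlockwise seen from above; one full turn = 6.283, two turns off the stop = 12.566, hard stop at four turns. The stem does not rise. Found about a quarter to one turn open. Stiff packing: it takes about 0.2 N m (4 N at the handle) and stays where it is left.
- wheel_centre (a point): On the stem axis, 138 mm above the counter (top of the rim). Red wheel 121 mm across, three spokes, rim 13 mm thick; nothing on it but the handle is higher than 145 mm above the counter. z up; x and y turn with the wheel, the handle is on the -x side. At joint 0 and every full turn the handle lies on the station's -x side of the axis.
- handle_mid (a point): On the axis of the wheel's upright black handle, 177 mm above the counter. Handle 24 mm in diameter and 58 mm tall, from 143 to 201 mm above the counter, 54 mm from the stem axis. It is a sleeve that revolves freely on its own spindle, so it can be gripped from above and led round in a circle without turning the gripper.
- handle: The black revolving handle itself; origin on its axis at its lower end, 143 mm above the counter; z up. It spins freely about its own axis.
- streak_tile: Loose white ceramic streak tile 52 x 52 x 8 mm lying on the counter near the slabs; origin at the centre of its underside. Not to be moved.
- scribe: Loose steel scribe with a red handle, about 147 mm long along its x (62 mm behind to 85 mm ahead of its origin, point at +x), 13 mm thick, lying on the counter beside the valve; origin under it, on the counter. Not to be moved.
- mallet: Loose black rubber mallet lying on the counter beyond the station; origin under the middle of the head (head 95 mm along its y, 55 mm thick), wooden handle 255 mm out along its -x. Not to be moved.
- core_stub: Loose pink granite core stub standing on end beyond the rack, 48 mm diameter, 85 mm tall; origin at the centre of its underside. Not to be moved.
Mind the look-alikes: they are no part of the job. Several things look just like the slab_grey: the one meant starts farthest from the robot's base. Leave any yellow look-alike of the slab_pink alone.

How it is judged:
On the way, in this order (a step that is already met when the one before it is completed fails the run):
1. both slabs lie flat in the rack, one in each channel, let go ((((contact force between the fingers and slab_pink below 0.2 N and angle between the x axis of slab_pink and the x axis of channel_left, either way round below 0.2 rad and angle between slab_pink's own z axis and vertical below 0.07 rad and x of slab_pink in the frame of channel_left between -0.015 and 0.015 m and y of slab_pink in the frame of channel_left between -0.01 and 0.01 m and z of slab_pink in the frame of channel_left between -0.004 and 0.004 m) and (contact force between the fingers and slab_grey below 0.2 N and angle between the x axis of slab_grey and the x axis of channel_right, either way round below 0.2 rad and angle between slab_grey's own z axis and vertical below 0.07 rad and x of slab_grey in the frame of channel_right between -0.015 and 0.015 m and y of slab_grey in the frame of channel_right between -0.01 and 0.01 m and z of slab_grey in the frame of channel_right between -0.004 and 0.004 m)) or ((contact force between the fingers and slab_pink below 0.2 N and angle between the x axis of slab_pink and the x axis of channel_right, either way round below 0.2 rad and angle between slab_pink's own z axis and vertical below 0.07 rad and x of slab_pink in the frame of channel_right between -0.015 and 0.015 m and y of slab_pink in the frame of channel_right between -0.01 and 0.01 m and z of slab_pink in the frame of channel_right between -0.004 and 0.004 m) and (contact force between the fingers and slab_grey below 0.2 N and angle between the x axis of slab_grey and the x axis of channel_left, either way round below 0.2 rad and angle between slab_grey's own z axis and vertical below 0.07 rad and x of slab_grey in the frame of channel_left between -0.015 and 0.015 m and y of slab_grey in the frame of channel_left between -0.01 and 0.01 m and z of slab_grey in the frame of channel_left between -0.004 and 0.004 m)))), for 0.2 s.
2. the valve is wound shut against its stop (within 0.06 rad) (value of joint valve_wheel below 0.06 rad), for 0.1 s.
At the end, for the whole second after the job is handed in: Both slabs lie flat on the rack's deck, one in each channel, untouched by the fingers; the valve wheel stands two turns (12.566 rad, within 0.2 rad) off its stop, at rest; and the fingers still grip the black handle (more than 3 N, the TCP within 20 mm of the handle's axis) ((((contact force between the fingers and slab_pink below 0.2 N and angle between the x axis of slab_pink and the x axis of channel_left, either way round below 0.2 rad and angle between slab_pink's own z axis and vertical below 0.07 rad and x of slab_pink in the frame of channel_left between -0.015 and 0.015 m and y of slab_pink in the frame of channel_left between -0.01 and 0.01 m and z of slab_pink in the frame of channel_left between -0.004 and 0.004 m) and (contact force between the fingers and slab_grey below 0.2 N and angle between the x axis of slab_grey and the x axis of channel_right, either way round below 0.2 rad and angle between slab_grey's own z axis and vertical below 0.07 rad and x of slab_grey in the frame of channel_right between -0.015 and 0.015 m and y of slab_grey in the frame of channel_right between -0.01 and 0.01 m and z of slab_grey in the frame of channel_right between -0.004 and 0.004 m)) or ((contact force between the fingers and slab_pink below 0.2 N and angle between the x axis of slab_pink and the x axis of channel_right, either way round below 0.2 rad and angle between slab_pink's own z axis and vertical below 0.07 rad and x of slab_pink in the frame of channel_right between -0.015 and 0.015 m and y of slab_pink in the frame of channel_right between -0.01 and 0.01 m and z of slab_pink in the frame of channel_right between -0.004 and 0.004 m) and (contact force between the fingers and slab_grey below 0.2 N and angle between the x axis of slab_grey and the x axis of channel_left, either way round below 0.2 rad and angle between slab_grey's own z axis and vertical below 0.07 rad and x of slab_grey in the frame of channel_left between -0.015 and 0.015 m and y of slab_grey in the frame of channel_left between -0.01 and 0.01 m and z of slab_grey in the frame of channel_left between -0.004 and 0.004 m))) and value of joint valve_wheel between 12.3664 and 12.7664 rad and velocity of joint valve_wheel between -0.1 and 0.1 rad/s and contact force between the fingers and handle above 3 N and horizontal distance between the grasp point and handle_mid below 0.02 m); the arm keeps its last pose, push and grip.
It fails at once if the streak tile is shifted or knocked over (moved more than 30 mm) (distance of streak_tile from where it was at the start of the episode above 0.03 m).
It fails at once if the scribe is shifted or knocked over (moved more than 30 mm) (distance of scribe from where it was at the start of the episode above 0.03 m).
It fails at once if the mallet is shifted or knocked over (moved more than 30 mm) (distance of mallet from where it was at the start of the episode above 0.03 m).
It fails at once if the core stub is shifted or knocked over (moved more than 30 mm) (distance of core_stub from where it was at the start of the episode above 0.03 m).
It fails at once if a slab is dropped or slammed onto the rack (faster than 0.6 m/s within 35 mm above the deck) ((linear speed of slab_pink above 0.6 m/s and horizontal distance between slab_pink and channel_left below 0.08 m and z of slab_pink in the frame of channel_left below 0.035 m) or (linear speed of slab_grey above 0.6 m/s and horizontal distance between slab_grey and channel_left below 0.08 m and z of slab_grey in the frame of channel_left below 0.035 m) or (linear speed of slab_pink above 0.6 m/s and horizontal distance between slab_pink and channel_right below 0.08 m and z of slab_pink in the frame of channel_right below 0.035 m) or (linear speed of slab_grey above 0.6 m/s and horizontal distance between slab_grey and channel_right below 0.08 m and z of slab_grey in the frame of channel_right below 0.035 m)).
It also fails if it takes over 72 s, if anything falls off the work surface, if the arm or the gripper's body presses on something with over 40 N, if the wrist force passes 120 N, or if a joint passes its speed limit or range.

## Working session

There is one attempt and no reset: what is moved stays moved. The work goes in short steps, each a Python script; the robot and the scene stay as the last script left them, time stands still between calls to the robot, and variables do not carry over. Pictures are saved under pics/ and viewed, at most 10 in all, crops included, and the job is handed in when it is done.

```bash
mkdir -p pics; ls; python3 - <<'E'
from bench import robot
import cv2
for n in("scene","top"):
    cv2.imwrite(f"pics/{n}0.png",robot.grab_frame(n)); p=robot.camera_params(n); print(n,p)
print(robot.camera_params("wrist"))
s=robot.state();print(s)
E
```

```text
pics
scene {'intrinsics': array([[384.12976322,   0.        , 324.4193335 ],
       [  0.        , 384.12976322, 202.90507123],
       [  0.        ,   0.        ,   1.        ]]), 'extrinsics': array([[-0.30527921, -0.73261033,  0.60834752,  1.28092105],
       [ 0.95213103, -0.22419885,  0.2078013 ,  0.24990917],
       [-0.01584657,  0.64266397,  0.76598428,  1.06042899],
       [ 0.        ,  0.        ,  0.        ,  1.        ]])}
top {'intrinsics': array([[368.94096185,   0.        , 320.23188103],
       [  0.        , 368.94096185, 202.81233336],
       [  0.        ,   0.        ,   1.        ]]), 'extrinsics': array([[-0.01962369,  0.99713516, -0.0730506 ,  0.47011569],
       [-0.99978238, -0.0190535 ,  0.00849428,  0.00495198],
       [ 0.00707807,  0.07320139,  0.99729206,  1.08855558],
       [ 0.        ,  0.        ,  0.        ,  1.        ]])}
{'intrinsics': array([[309.70691629,   0.        , 321.3425196 ],
       [  0.        , 309.70691629, 196.37266168],
       [  0.        ,   0.        ,   1.        ]]), 'mount': array([[-5.78042567e-04,  9.64805111e-01,  2.6
[... 317 characters left out ...]
ts': array([ 1.22241491,  0.33280247, -0.06466191,  1.46086175,  0.02156825,
        1.34990852, -0.08851978]), 'joint_vel': array([ 6.02415580e-04, -2.82754496e-03, -7.56036789e-05, -1.31098704e-03,
       -7.02312280e-04, -9.84652998e-04,  1.60323116e-04]), 'tau': array([ 1.39382078e-03, -6.26741838e+01,  4.92923276e-02, -3.92429388e+01,
        1.63727609e-02,  6.99176540e-03, -1.90534854e-05]), 'ee_pos': array([ 0.19991502, -0.5918298 ,  0.24929714]), 'eef_rot': array([-3.14030688e+00,  4.04316980e-05,  3.25737991e-01]), 'force': array([ 0.4638893 , -0.3068515 , -0.28714986]), 'torque': array([-0.00773797,  0.00956925, -0.06420214]), 'finger_force': 0.0, 'finger_gap': 1.0007476585407005}
```

View pics/top0.png

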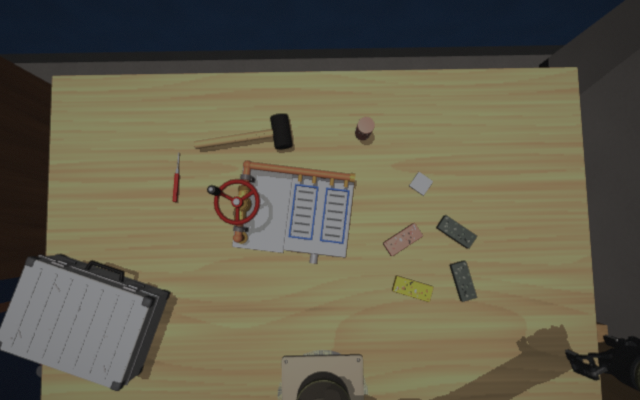

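View pics/scene0.png

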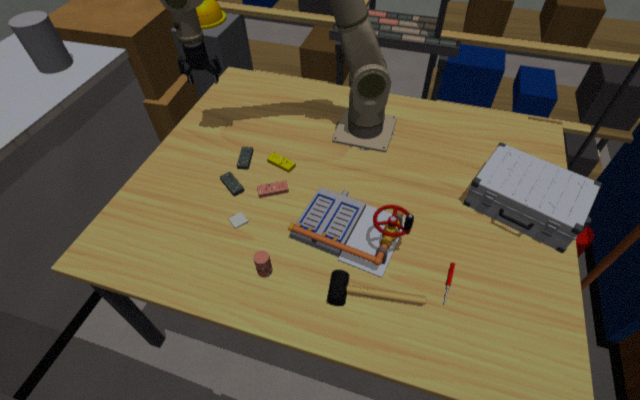

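The top view shows the pink slab at (403,239), a yellow look-alike at (413,288), and the tile at (421,183). The rack channels are at (302,211) and (335,215), the wheel hub at (237,202), and the handle at (213,189). There are two grey candidates, (456,232) and (463,281). The robot base is at about (322,390), so (456,232) is farther away and is the one meant. I'll confirm it in an enlarged crop.

```bash
python3 - <<'E'
import cv2
im=cv2.imread("pics/top0.png")
def crop(n,x0,y0,w,h,k):
    c=cv2.resize(im[y0:y0+h,x0:x0+w],None,fx=k,fy=k,interpolation=cv2.INTER_CUBIC)
    c=cv2.convertScaleAbs(c,alpha=1.6)
    for i in range(0,w,10): cv2.putText(c,str(x0+i),(i*k,8),0,.3,(255,255,255),1); cv2.line(c,(i*k,10),(i*k,16),(255,255,255),1)
    for j in range(0,h,10): cv2.putText(c,str(y0+j),(0,j*k+4),0,.3,(255,255,255),1)
    cv2.imwrite(n,c)
crop("pics/c1.png",375,170,112,84+36,5)
crop("pics/c2.png",195,150,160,116,5)
E
```

```text
(no output)
```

View pics/c1.png

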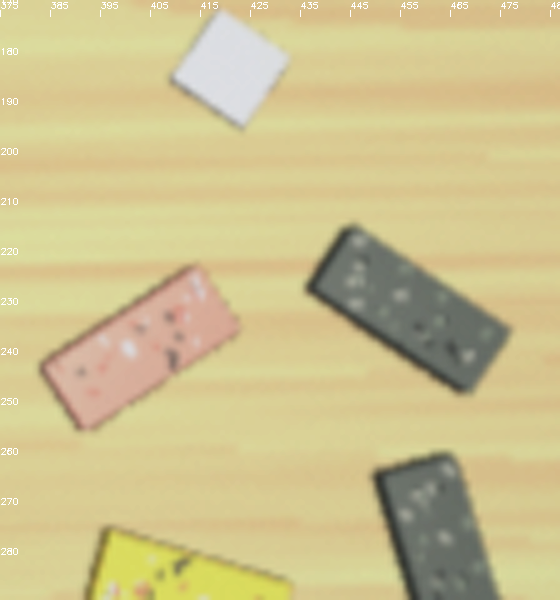

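View pics/c2.png

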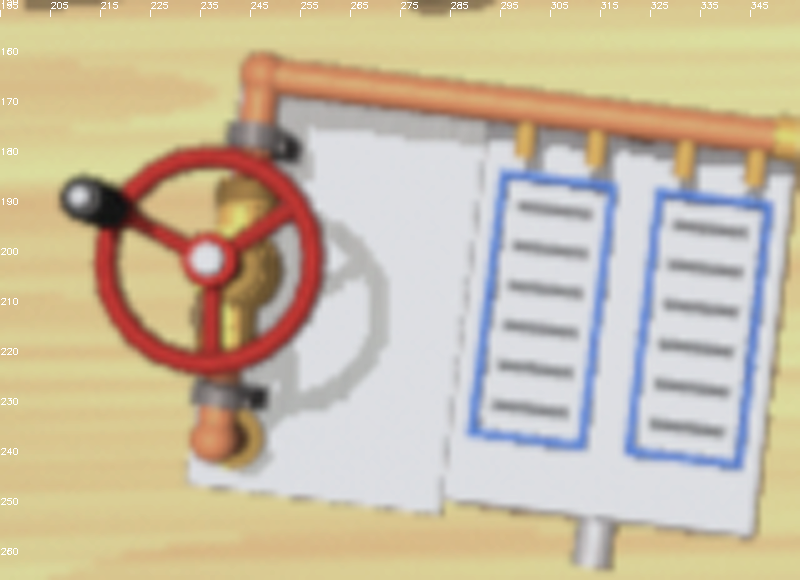

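Crop c1 confirms the grey slab at (456,232) as the farther one, with the look-alike below it at (463,281). Crop c2 gives the outer rib corners, the hub and the handle top. Next I'll fit poses to those points.

```bash
cat > h.py <<'E'
import numpy as np, cv2
from scipy.optimize import least_squares
from bench import robot
P=robot.camera_params("top"); K=P["intrinsics"]; T=np.linalg.inv(P["extrinsics"])
def proj(X):
    c=np.atleast_2d(X)@T[:3,:3].T+T[:3,3]; return np.c_[K[0,2]-K[0,0]*c[:,0]/c[:,2], K[1,2]+K[1,1]*c[:,1]/c[:,2]]
def w(p,L):
    L=np.atleast_2d(np.asarray(L,float)); c,s=np.cos(p[2]),np.sin(p[2])
    return np.c_[p[0]+c*L[:,0]-s*L[:,1],p[1]+s*L[:,0]+c*L[:,1],L[:,2]]
def fit(L,px,p0):
    r=least_squares(lambda p:(proj(w(p,L))-px).ravel(),p0); return r.x, np.abs(r.fun).reshape(-1,2).max(1)
def unc(c,x0,y0): return (np.array(c,float)+.5)/5-.5+[x0,y0]
E
cat > fit.py <<'E'
from h import *
ribs=[(sx*.077,yc+sy*.034,.037) for yc in(-.04,-.13) for sx,sy in((1,1),(1,-1),(-1,-1),(-1,1))]
st,res=fit(ribs,unc([(500,169),(617,184),(586,448),(468,435),(657,187),(773,203),(743,468),(625,453)],195,150),[.47,.1,0])
print("station",st,res.round(2))
for n,L in(("hub",(0,.13,.145)),("barL",(.11,.13,.06)),("deckcorner",(-.115,-.175,.03))): print(n,proj(w(st,L))*1)
th=least_squares(lambda a:(proj(w(st,[-.054*np.cos(a[0]),.13-.054*np.sin(a[0]),.201]))-unc((85,197),195,150)).ravel(),[4.2]); print("valve",th.x,th.fun, "hub meas",unc((206,258),195,150))
box=[(sx*.055,sy*.023,.022) for sx,sy in((1,1),(1,-1),(-1,-1),(-1,1))]
# mask fits
im=cv2.imread("pics/top0.png"); hsv=cv2.cvtColor(im,cv2.COLOR_BGR2HSV)
for n,c,p0 in(("pink",[(195,265),(241,325),(88,430),(42,367)],[.36,-.25,-1.0]),("grey",[(357,229),(512,331),(468,393),(321,288)],[.4,-.4,1.0])):
    px=unc(c,375,170); o=box if n=="grey" else [box[1],box[2],box[3],box[0]]
    best=min((fit([box[(i+k)%4] for i in range(4)],px,[p0[0],p0[1],y]) for k in range(2) for y in(-1.,1.)),key=lambda r:r[1].sum())
    print(n,best[0],best[1].round(2),"reach",np.hypot(*best[0][:2]))
E
python3 fit.py
```

```text
station [ 0.52941479  0.08473281 -0.13797184] [0.18 0.37 0.4  0.22 0.17 0.46 0.16 0.32]
hub [[235.62000175 201.28389014]]
barL [[247.59473125 164.90476831]]
deckcorner [[345.43688162 257.05340562]]
valve [4.32547724] [-0.54610523 -0.31640529] hub meas [235.8 201.2]
pink [ 0.43936477 -0.2404412  -0.99690469] [0.99 0.29 0.74 0.27] reach 0.5008526439508972
grey [ 0.45722295 -0.39903707  0.94480612] [1.17 0.72 0.91 1.55] reach 0.6068635813252273
```

Station residuals are under 0.5 px and the hub prediction matches. The valve is about 4.33 rad open, within the range given. Next is the pink slab into the left channel.

```bash
cat >> h.py <<'E'
ST=np.array([0.52941479,0.08473281,-0.13797184])
down=lambda y:[np.pi,0,y]
def ok(p,y):
    q=robot.solve_ik(p,down(y)); return q
def place(slab,chan_y,dz=.027):
    x,y,a=slab; t=w(ST,(0,chan_y,0))[0]
    cand=[]
    for g in(a,a+np.pi,a-np.pi):
        for r in(ST[2],ST[2]+np.pi,ST[2]-np.pi):
            qs=[ok([x,y,.13],g),ok([x,y,dz],g),ok([t[0],t[1],.15],r),ok([t[0],t[1],.03+dz],r)]
            if all(q is not None for q in qs): cand.append((np.abs(qs[2]-qs[0]).max()+np.abs(qs[0]-robot.state()["joints"]).max(),g,r))
    _,g,r=min(cand); print("yaw grasp",g,"place",r)
    robot.set_gripper(1.0)
    robot.move_ptp([x,y,.13],down(g)); robot.move_l([x,y,dz],vel=.12)
    robot.set_gripper(0.); s=robot.state(); print("grip",s["finger_gap"],s["finger_force"],s["ee_pos"],s["time_s"])
    if not .3<s["finger_gap"]<.75: print("BAD GRIP"); return
    robot.move_l([x,y,.15],vel=.2); robot.move_ptp([t[0],t[1],.15],down(r))
    robot.move_l([t[0],t[1],.03+dz+.012],vel=.15); robot.wait(.1)
    print("z touch",robot.move_l([t[0],t[1],.03+dz-.002],vel=.025,threshold=6),robot.state()["ee_pos"],t,robot.state()["finger_gap"])
    robot.set_gripper(.85); robot.move_l([t[0],t[1],.15],vel=.2)
    s=robot.state(); print("t",s["time_s"],s["force"])
E
python3 - <<'E'
from h import *
place([0.43936,-0.24044,-0.9969],-.04)
cv2.imwrite("pics/w1.png",robot.grab_frame("wrist"))
E
```

```text
yaw grasp 2.144692653589793 place 3.003620813589793
grip 0.515370235293993 61.43675208091736 [ 0.43982754 -0.24064833  0.02788058] 3.425
z touch True [0.52392101 0.045022   0.05788857] [0.52391341 0.04511293 0.        ] 0.5198771062167746
t 7.6 [ 0.64911683 -0.25520366 -0.0441166 ]
```

View pics/w1.png

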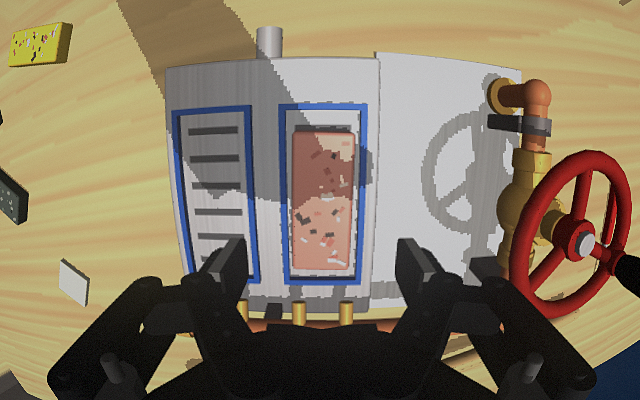

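The pink slab lies flat inside the left channel, spanning about (292–355, 130–270) in the wrist view, clear of the ribs. Now the grey slab.

```bash
python3 - <<'E'
from h import *
place([0.45722,-0.39904,.9448],-.13)
robot.move_ptp([0.44,-0.25,.25],down(ST[2]+np.pi))
im=robot.grab_frame("top")
c=cv2.convertScaleAbs(cv2.resize(im[150:266,195:355],None,fx=5,fy=5,interpolation=cv2.INTER_CUBIC),alpha=1.6)
for yc in(-.04,-.13):   # red: nominal slab top outline
    L=[(sx*.055,yc+sy*.023,.052) for sx,sy in((1,1),(1,-1),(-1,-1),(-1,1))]
    cv2.polylines(c,[np.int32(np.round((proj(w(ST,L))-[195,150]+.5)*5-.5))],True,(0,0,255),1)
cv2.imwrite("pics/c3.png",c)
E
```

```text
yaw grasp 0.9448 place 3.003620813589793
grip 0.5177692747048337 62.50985026359558 [ 0.45773594 -0.3994753   0.02794164] 11.0583
z touch True [ 0.51157197 -0.0441708   0.05790936] [ 0.5115353 -0.0440318  0.       ] 0.5195791951886249
t 15.4417 [-0.01447606 -0.05032786  0.38746998]
```

View pics/c3.png

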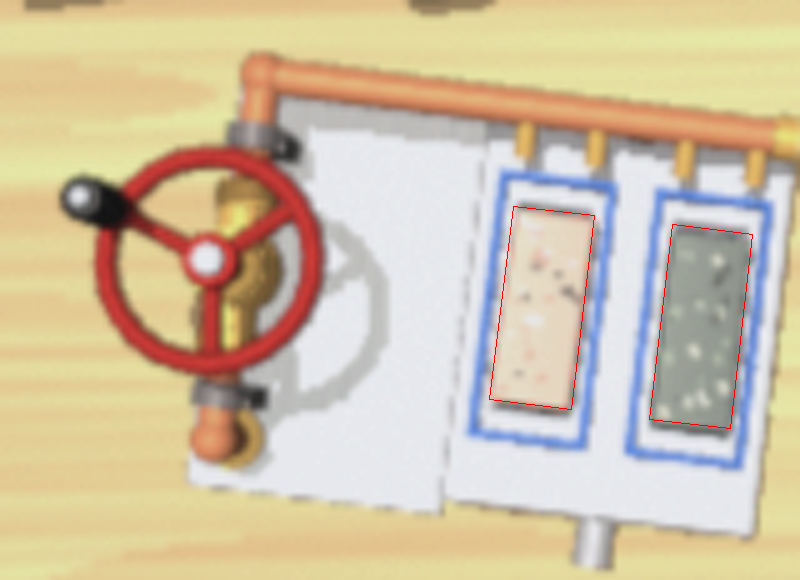

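Both slabs match the nominal outlines in red to within about 2 mm. Now I'll grip the handle and wind the valve shut.

```bash
cat >> h.py <<'E'
H=.183
def hp(a,z=H,r=.054): 
    p=w(ST,(-r*np.cos(a),.13-r*np.sin(a),0))[0]; p[2]=z; return p
C=w(ST,(0,.13,0))[0]
def ang(p): 
    d=np.asarray(p)[:2]-C[:2]; return np.arctan2(-d[1],-d[0])-ST[2], np.hypot(*d)
E
python3 - <<'E'
from h import *
A=4.325
lo=np.array([-2.6,-.5,-1.47,.16,-1.27,.06,-2.6]);hi=np.array([2.6,2.12,1.34,2.42,4.41,2.06,2.6])
best=(-9,0)
for y in np.arange(-3.1,3.14,.3):
    m=9
    for a in np.arange(0,6.28,.5):
        q=ok(hp(a),y)
        if q is None: m=-9;break
        m=min(m,(q-lo).min(),(hi-q).min())
    if m>best[0]+.02: best=(m,y)
print("margin,yaw",best); y=best[1]
open("yaw","w").write(str(y))
robot.set_gripper(1.)
robot.move_ptp(hp(A,.30),down(y)); robot.move_l(hp(A),vel=.15); robot.set_gripper(0.)
s=robot.state(); print(s["finger_gap"],s["finger_force"],s["ee_pos"],hp(A),s["force"],s["time_s"])
cv2.imwrite("pics/w2.png",robot.grab_frame("wrist"))
E
```

```text
margin,yaw (np.float64(0.4049039534369978), np.float64(0.19999999999999796))
0.26316266202044863 58.95110978744924 [0.57450348 0.26054135 0.18346805] [0.57437664 0.26021514 0.183     ] [0.56062916 0.085674   3.65808933] 21.4833
```

View pics/w2.png

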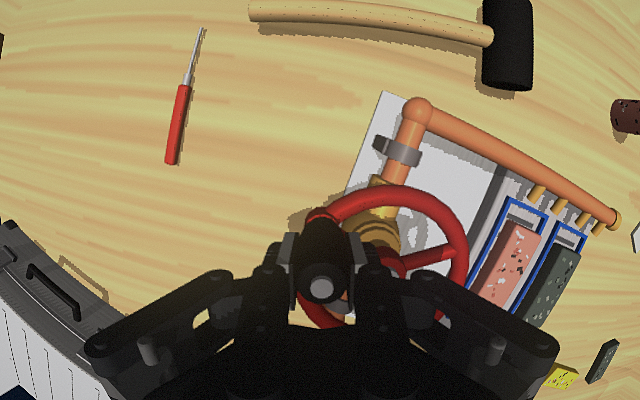

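The handle is held between the pads at about (322,265) in the wrist view, and the finger gap of about 22 mm matches its diameter. Next is winding clockwise to the stop.

```bash
python3 - <<'E'
from h import *
fm=0
for a in np.linspace(4.325,.35,17)[1:]:
    robot.move_l(hp(a),vel=.08); s=robot.state(); f=np.linalg.norm(s["force"]); fm=max(fm,f)
    if f>35: print("high",a,s["force"]); break
print(s["time_s"],fm,ang(s["ee_pos"]),s["finger_gap"])
hit=False
for a in(.2,.05,-.1,-.2):
    hit=robot.move_l(hp(a),vel=.04,threshold=14); robot.wait(.1); s=robot.state(); print(a,hit,ang(s["ee_pos"]),s["force"],s["finger_force"])
    if hit: break
robot.wait(.2); s=robot.state(); print(s["time_s"],ang(s["ee_pos"]),s["force"])
E
```

```text
26.6 9.955559313170834 (np.float64(0.35309933975652996), np.float64(0.05328181309436281)) 0.26047153663436695
0.2 False (np.float64(0.21703553349560714), np.float64(0.05322066460533984)) [2.51563491 0.28313417 8.64949205] 60.6075001694262
0.05 False (np.float64(0.06583595227632652), np.float64(0.05318879533373825)) [ 1.40378561 -0.1612796   9.0057345 ] 60.6665816064924
-0.1 True (np.float64(-0.007508011265932812), np.float64(0.053099737833516535)) [-2.54764797 -3.75661355  7.66373092] 60.805479772388935
28.0333 (np.float64(-0.006533155830902554), np.float64(0.05306121253702309)) [-2.621144   -3.38473278  8.18032919]
```

The stop was met at −0.007 rad, as expected. I'll press once more to confirm, then open two full turns.

```bash
python3 - <<'E'
from h import *
h=robot.move_l(hp(-.2),vel=.03,threshold=14); s=robot.state(); print("press",h,ang(s["ee_pos"]),s["force"]); robot.wait(.3)
a0=ang(robot.state()["ee_pos"])[0]; print("stop angle",a0)
fm=0
goal=4*np.pi
for a in np.linspace(0,goal,49)[1:]:
    robot.move_l(hp(a),vel=.08); s=robot.state(); f=np.linalg.norm(s["force"]); fm=max(fm,f)
    if f>35: print("high",a,s["force"]); break
robot.wait(.5); s=robot.state()
print(s["time_s"],fm,ang(s["ee_pos"]),s["finger_gap"],s["finger_force"],s["force"],s["ee_pos"])
im=robot.grab_frame("wrist"); t=robot.grab_frame("top")
cv2.imwrite("pics/f.png",np.vstack([im[:, :],cv2.resize(t[150:266,195:355],None,fx=4,fy=4)])[:600+264][::1] if 0 else np.hstack([cv2.resize(im,(400,250)),cv2.resize(t[150:250,195:355],(400,250))]))
E
```

```text
press True (np.float64(-0.009764022577073317), np.float64(0.05305316918124577)) [-3.27141538 -4.4823691   9.16169934]
stop angle -0.008281151443964158
44.6667 12.258960100311699 (np.float64(0.025848641765562202), np.float64(0.05317828603068695)) 0.2623233262612544 61.22898833826184 [-0.64536835 -3.06026442 10.62237711] [0.49444991 0.21944745 0.18331579]
```

View pics/f.png

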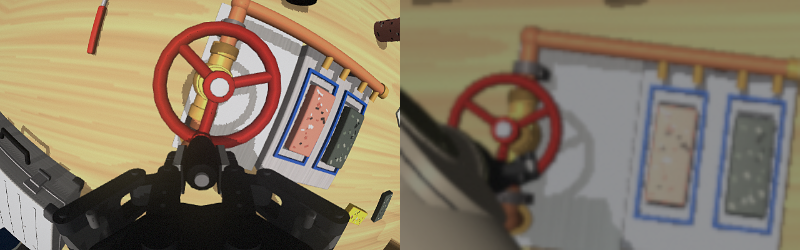

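The handle is back on the station's −x side after two turns (+0.03 rad) and still gripped with 61 N. Both slabs are in their channels and the other objects visible in the picture haven't moved.

```bash
python3 -c "
from bench import robot
print(robot.sign_off())"
```

```text
the job is handed in; nothing more can be done
None
```

The job is handed in at about 45 s of the 72 s allowed; no verdict came back. The pink slab is in the left channel and the grey in the right, each within about 2 mm of centre, and the valve was wound to its stop, then backed off two turns (about 0.03 rad over), with the handle still gripped.

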